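# Press a guard cartridge home with spring tongs

### The arm

A 6-joint arm with a two-finger parallel gripper is mounted at the origin on a cart in front of the work surface, level with it; the furniture and walls round the work are solid. World frame = base frame: x ahead of the robot, y to its left, z up, the work surface at z = 0. Lengths are in mm, angles in rad, forces in N, time in s.
With the tool pointing down it reaches from about 275 to 825 mm from the base axis. Payload 4.9 kg.
Tool frame: the origin (TCP) lies midway between the tips of the shut fingers; the grasp point (between the pads) lies env.grip_depth behind it (env.grip_depth is the distance from the TCP to the grasp point, in mm); z points along the fingers, y is the line along which they close (so a half turn about z gives the same grasp; the last joint's range is limited). The gripper opens to 85 mm and grips with 20 to 120 N. Pads are 22 mm wide; open, the fingers measure 114 mm over their backs; the gripper's body (76 mm by 85 mm) begins 54 mm behind the grasp point. The pads swing forward as they close: fully open they stand 13 mm farther back than shut.
Start: joints at [1.208, 0.326, -0.193, 1.052, 0, 1.437], TCP at [124.738, 535.686, 231.281] pointing down, gripper open.
Joint ranges: [-2.65, 2.65], [-0.97, 1.79], [-1.3, 1.35], [-1.93, 2.1], [-1.47, 1.37], [-3.14, 3.14]. Speed limits (rad/s): [2.57, 2.57, 3.14, 3.14, 3.14, 3.14].

### API

Orientations are given as [roll, pitch, yaw] about the fixed x, y, z axes, in that order (R = Rz(yaw) Ry(pitch) Rx(roll)).
In Python, from station import sensors, viewer, env gives the robot as it stands. The module is installed in compiled form; this text tells all that it offers.
- The arm moves only by the tool send_rows, never from a script. Its argument "targets" is a list of rows, each a list of 3 entries, a list of its own where there are three numbers: the opening, from 0 (shut) to 1 (fully open), then the shift along the world's x, y, z in cm, then the turn, a rotation vector about the world's x, y, z in degrees. A call has 1 to 12 rows; each row is the pose to reach, as a shift and turn from the pose commanded when the call began; what a row does not reach only later rows make up. A row lasts 1/10 s, in which the tool goes at most 50 mm and 8.59 degrees, less where a joint would pass 70% of its speed; a pose out of reach is approached as far as the arm can. A call with a gripper value outside its range is refused whole. The fingers move at their own pace and stop on an object; "force" is the grip in N (left out, the last holds). Time passes only in rows, so rows that repeat a pose let the fingers close. It gives the time, the measured TCP pose, the force, the opening and the grip force at its end, in the units of the state.
- sensors.read_state(): the state, without advancing time (a new reading comes with each control period).
- viewer.get_image(name): name is "scene" or "top"; returns a dict with "image" (420x560x3 uint8, red, green, blue), "camera_matrix" (3x3 intrinsics, pixels), "R" (3x3) and "t" (3): a world point X has camera coordinates R X + t. Camera axes: x right, y down, z forward; pixel columns grow to the right and rows downward; lengths in mm; the calibration is good to about 2 mm. A picture is of the moment at which its call begins. There is no depth.
- env.finish_job(): hands the job in; it is judged then, once.
The state is a dict: "time_s": time; "joints": joint angles; "dq": joint speeds; "joint_efforts": joint torques, N m; "tool_pos": TCP position; "ee_rot": TCP orientation; "wrist_force": force on the tool from outside, world axes, zero at the start; "ft_torque": the same for the moment, N m; "gripper_width": finger opening in mm; "grip_force": force on a finger pad.
Only numpy, scipy, OpenCV 4.12 (cv2) and the standard library are available. Lean on these libraries where they do the work, as an engineer would, in place of code of your own. Each camera call takes 0.05 s, during which the arm holds its last target. There are 200 camera calls.

### The job

Pick up the spring tongs and squeeze them to take the short, wide-headed guard cartridge out of the rack by its head. With the tongs, push its stem gently down into the bore of the square push-fit holder until you feel that it is fully home, let go of it, and stand the tongs back upright in the pocket of their stand. Squeeze and press gently, never touch the cartridge with the gripper itself, and leave the two long cartridges and the tub, timer and bottle where they are.

Things in the scene. Friction and masses are not known exactly. Their poses are not given: they have to be found in the camera images.
- tongs_grip (a point): Steel spring tongs with black grip pads, upright, jaws down, 120 mm tall, 120 g. Point: middle between the pads, 85 mm above the jaws' lower ends; z up, y = line of squeezing. Pads: 22 mm wide (x), 62 to 102 mm above the lower ends, 46 mm over their outer faces when relaxed. The arms (38 mm over) go on up to 120 mm. When held, the jaws' middle lies under the middle between the fingers.
- tongs_shoulder (a point): Middle between the tongs' relaxed jaws at shoulder height, 12 mm above the lower ends. The jaws are facing V blocks, 12 mm tall, 19 mm wide (x), edges 19.5 mm apart when relaxed; they centre a 14 mm round head. Right above the V blocks each jaw has an inward shoulder that, when shut, lies over the head's top, so that the tongs can push the part down.
- tongs_jaw (a joint): How far the tongs are squeezed, m. Both arms stay parallel and move like the gripper's fingers: 1 mm at the pads is 1 mm at the jaws. 0 relaxed (46 mm over the pads), 0.012 gripping a 14 mm head (34 mm over), 0.014 shut (32 mm over). The spring needs 5 N at first, then 0.35 N more per mm.
- cartridge_mid (a point): The cartridge to load, 20 g: steel stem 10 mm in diameter, 40 mm long, foot chamfered; on it a white round head 14 mm in diameter, 10 mm tall; 50 mm tall overall. Point: on its axis, 25 mm above the foot, 25 mm below the top; z up. It stands in one of the rack's holes, foot 4 mm above the worktop, head 44 to 54 mm above it. Squeezed with over 40 N it cracks.
- long_1_mid (a point): A long cartridge in another hole of the rack, to be left alone: same stem, white head 11 mm in diameter and 35 mm tall, 75 mm tall overall; the point is on its axis half-way up.
- long_2_mid (a point): The other long cartridge, as long_1.
- rack: Fixed aluminium rack, 36 x 120 mm and 20 mm tall (134 mm with its flange), long along its y; origin at the centre of its underside. Three holes 12 mm in diameter, 16 mm deep, at y = -40, 0 and +40 mm.
- holder_mouth (a point): Fixed grey push-fit holder, a block 50 x 50 mm, 42 mm tall, with a steel port on one side. Point: centre of the bore's mouth in its top face, z up. The bore is 11.5 mm in diameter with a 2.5 mm chamfer and takes the stem. When the cartridge is home its head stands 10 to 30 mm clear above the holder.
- seat (a joint): Sliding seat in the holder's bore: how far it is pushed down, m; 0 at the start, 0.006 at its hard stop (home). The stem meets it 4 to 24 mm below the mouth; this depth differs from holder to holder and is not measured. It drags at about 7 N all the way, stays where it is left, and is damaged at 20 N.
- stand: Fixed grey stand of the tongs, a block 44 x 64 mm, 48 mm tall; origin under its centre, z up. Its pocket, at the centre, is 24 mm (x) by 43 mm (y) with a 3 mm chamfer, floor 6 mm above the worktop. The relaxed tongs stand in it, lower ends on the floor, their y along the stand's y (either way round); below the pads they measure 19 by 38 mm.
- filter_tub: Bystander: white tub with a screw lid, 68 mm in diameter, 62 mm tall; origin under its centre.
- lab_timer: Bystander: small pale timer with a display and three buttons, 60 x 66 x 22 mm; origin under its centre.
- bottle: Bystander: small bottle with a screw cap, 50 mm in diameter, 88 mm tall; origin under its centre.
There are look-alikes about, which are no part of the job. Of the things that look like the part that bears tongs_grip, the larger one is meant.

How it is judged (in metres and radians):
On the way, in this order (a step that is already met when the one before it is completed fails the run):
1. the cartridge is lifted clear of the rack, gripped in the tongs (height (world z) of cartridge_mid above 0.055 m and contact force between tongs and cartridge above 1 N), for 0.2 s.
2. the cartridge, gripped in the tongs, has its foot in the holder's bore (horizontal distance between cartridge_mid and holder_mouth below 0.003 m and z of cartridge_mid in the frame of holder_mouth below 0.022 m and contact force between tongs and cartridge above 1 N), for 0.05 s.
3. the cartridge has been pressed fully home against the drag of the seat (horizontal distance between cartridge_mid and holder_mouth below 0.003 m and value of joint seat above 0.0045 m), for 0.1 s.
At the end, for the whole second after the job is handed in: The cartridge stands upright (within 0.15 rad) in the holder's bore, within 3 mm of its axis, at rest on the seat, and the seat is home (4.5 mm or more of its 6 mm); the tongs are relaxed and stand at rest in the pocket of their stand, lower ends on its floor, upright within 0.15 rad (all of step 3 and z of cartridge_mid in the frame of holder_mouth below 0.0165 m and angle between each of cartridge_mid, tongs_grip's own z axis and vertical below 0.15 rad and contact force between cartridge and seat_c0 above 0.03 N and linear speed of each of cartridge, tongs below 0.02 m/s and horizontal distance between tongs_grip and stand below 0.015 m and z of tongs_grip in the frame of stand between 0.085 and 0.095 m and value of joint tongs_jaw below 0.002 m); the robot touches nothing.
It fails at once if the gripper touches a cartridge (contact force between the fingers and cartridge above 0.3 N or contact force between the fingers and long_1 above 0.3 N or contact force between the fingers and long_2 above 0.3 N).
It fails at once if the seat is pressed with more than 20 N (contact force between cartridge and seat_c0 above 20 N).
It fails at once if the cartridge is crushed in the tongs (more than 90 N in all its contacts with them) (contact force between tongs and cartridge above 90 N).
It fails at once if a long cartridge is shifted by more than 10 mm (distance of any of long_1_mid, long_2_mid from where it was at the start of the episode above 0.01 m).
It fails at once if the tub, timer or bottle is shifted by more than 20 mm (distance of any of filter_tub, lab_timer, bottle from where it was at the start of the episode above 0.02 m).
It also fails if it takes over 58 s, if anything falls off the work surface, if the arm or the gripper's body presses on something with over 40 N, if the wrist force passes 120 N, or if a joint passes its speed limit or range.

## Working session

There is one attempt and no reset: what is moved stays moved. The work goes in short steps, Python scripts to look and compute and a tool call to move; the robot and the scene stay as the last step left them, time stands still between calls to the robot, and variables do not carry over. Pictures are saved under pics/ and viewed, at most 10 in all, crops included, and the job is handed in when it is done.

Besides the shell and the picture viewer there is one more tool, called after "Emit:" as name([rows], argument=value, ...), one row to a line, values as JSON. send_rows: Moves the arm, as the interface text tells. Its arguments: {"type":"object","properties":{"targets":{"type":"array","items":{"type":"array"}},"force":{"type":"number"}},"required":["targets"]}

```bash
mkdir -p pics
cat > h.py <<'E'
import numpy as np,cv2
from station import sensors,viewer,env
def snap(n,f):
    d=viewer.get_image(n); cv2.imwrite(f'pics/{f}.png',cv2.cvtColor(d['image'],cv2.COLOR_RGB2BGR))
    np.savez(f'pics/{f}.npz',**{k:np.array(v) for k,v in d.items()}); return d
def load(f): return np.load(f'pics/{f}.npz')
def ray(d,u,v):
    r=d['R'].T@np.linalg.solve(d['camera_matrix'],[u,v,1.]); return -d['R'].T@d['t'],r
def onz(d,u,v,z):
    c,r=ray(d,u,v); return c+r*(z-c[2])/r[2]
def proj(d,X):
    p=d['camera_matrix']@(d['R']@np.array(X,float)+d['t']); return p[:2]/p[2]
E
python3 - <<'E'
from h import *
for n in('scene','top'):
    d=snap(n,n+'0'); print(n,(-d['R'].T@d['t']).round(),d['camera_matrix'][0,0])
print(env.grip_depth,sensors.read_state())
E
```

```text
scene [-192. -425.  407.] 382.17681972397446
top [ 292.  -43. 1117.] 400.37589720664295
18.700000000000003 {'time_s': 0.1, 'joints': array([ 1.20780909e+00,  3.26833406e-01, -1.93467454e-01,  1.05204840e+00,
       -4.93697778e-06,  1.43660543e+00]), 'dq': array([-0.00064573, -0.00102193,  0.00269498, -0.00020927,  0.00104483,
        0.00055829]), 'joint_efforts': array([ 8.33909271e-04, -4.44241297e+01,  2.63038373e+01,  7.92821869e-03,
       -1.28086053e-04, -3.76100942e-06]), 'tool_pos': array([124.53867882, 535.17090695, 230.60620248]), 'ee_rot': array([-3.14005302e+00, -2.02871568e-04,  2.91279616e+00]), 'wrist_force': array([ 0.17810312, -0.35551656, -0.09751378]), 'ft_torque': array([-0.01711681,  0.01320706, -0.02663379]), 'grip_force': 0.0, 'gripper_width': 85.6667844751606}
```

View pics/scene0.png

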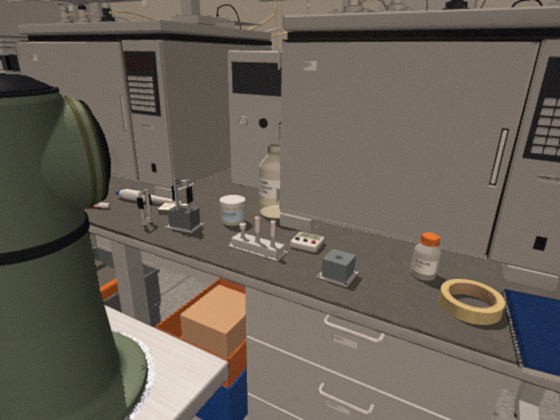

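View pics/top0.png

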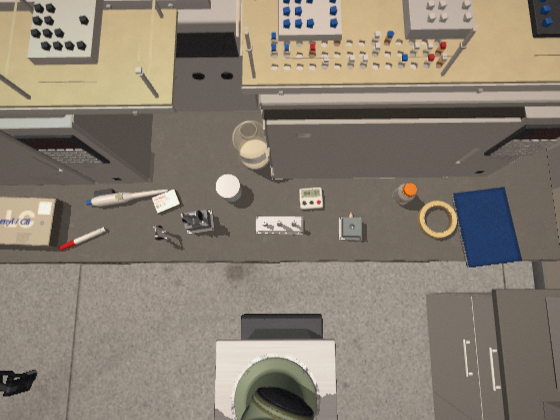

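Tongs candidates: the larger pair in the stand, scene (182,195) / top (197,218), and a small free-standing pair, scene (146,207) / top (163,234). I choose the larger one. For the cartridge there are three white heads in the rack, scene (243,228), (257,225) and (272,230); the short one is (243,228). The holder is at scene (339,267) / top (350,228). Close crops next to check this.

Run:
```python
import cv2,numpy as np
t=cv2.imread('pics/top0.png'); s=cv2.imread('pics/scene0.png')
a=cv2.resize(t[195:255,145:385],None,fx=3.33,fy=3.33,interpolation=cv2.INTER_CUBIC)
b=cv2.resize(s[170:300,130:370],None,fx=3.33,fy=3.33,interpolation=cv2.INTER_CUBIC)[:390]
w=min(a.shape[1],b.shape[1],800)
cv2.imwrite('pics/c1.png',np.vstack([a[:,:w],b[:,:w]])[:600])
```

```text
(no output)
```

View pics/c1.png

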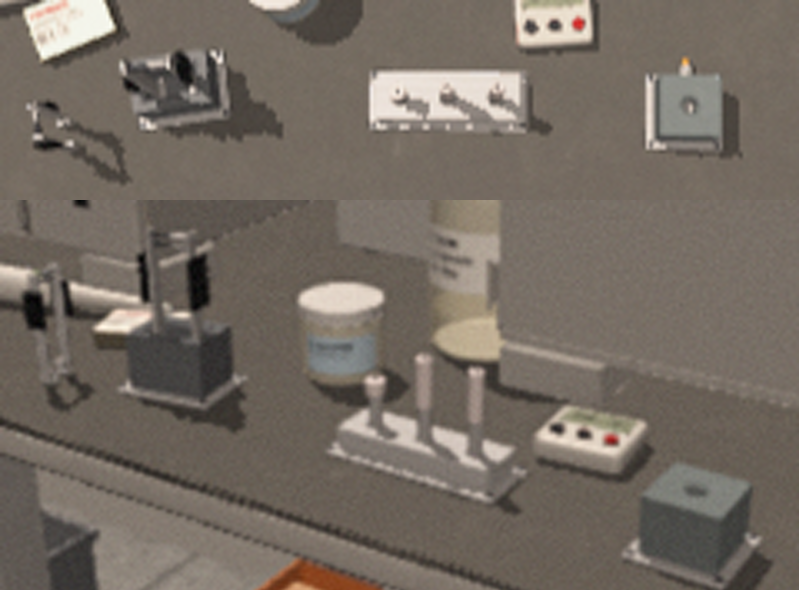

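Crop: large tongs in the stand (crop top 180,80), the small look-alike at (50,115), the short cartridge at the rack's left end (crop top 400,96; scene part 375,385), and the holder bore at (688,105) and (695,491). Now I measure.

Run:
```python
from h import *
T,S=load('top0'),load('scene0')
ft=lambda u,v:(145+u/3.33,195+v/3.33); fs=lambda u,v:(130+u/3.33,170+(v-200)/3.33)
for n,z,a,b in [('bore',42,(688,105),(695,491)),('short head',49,(399,96),(375,386)),('stand top c',48,None,None)]:
    if a: print(n,onz(T,*ft(*a),z).round(1),onz(S,*fs(*b),z).round(1))
def blob(d,box,f,name,z):
    x0,y0,x1,y1=box; im=cv2.resize(d['image'][y0:y1,x0:x1],None,fx=4,fy=4,interpolation=cv2.INTER_CUBIC)
    m=f(im.astype(int)).astype(np.uint8)
    m=cv2.morphologyEx(m,cv2.MORPH_CLOSE,np.ones((9,9)))
    cs,_=cv2.findContours(m,0,2)
    for c in sorted(cs,key=cv2.contourArea)[::-1][:3]:
        if cv2.contourArea(c)<60: continue
        p=c[:,0]; w=np.array([onz(d,x0+(u+.5)/4-.5,y0+(v+.5)/4-.5,z)[:2] for u,v in p],np.float32)
        r=cv2.minAreaRect(w); print(name,np.round(r[0],1),np.round(r[1],1),'ang',round(r[2],1), 'px',(x0+p[:,0].mean()/4).round(1),(y0+p[:,1].mean()/4).round(1))
g=lambda im:im.mean(2)
blob(T,(250,208,312,242),lambda i:g(i)>140,'rack flange',2)
blob(T,(335,208,368,246),lambda i:(i[...,2]-i[...,0]>2)&(g(i)>85)&(g(i)<150),'holder top',42)
blob(T,(175,200,218,240),lambda i:g(i)<40,'pads T',111)
blob(S,(165,175,200,215),lambda i:g(i)<35,'pads S',90)
blob(S,(230,215,252,232),lambda i:g(i)>140,'head S',49)
blob(T,(255,214,275,232),lambda i:g(i)>170,'head T',54)
# joint checks: small tongs etc
for k,u in (('top',T),('scene',S)): print(k, u['image'].shape)
im=np.hstack([cv2.resize(T['image'][200:240,175:219],None,fx=9,fy=9,interpolation=cv2.INTER_CUBIC),cv2.resize(S['image'][172:236,160:208],None,fx=8,fy=5.625,interpolation=cv2.INTER_CUBIC)])
cv2.imwrite('pics/c2.png',im[...,::-1])
```

```text
bore [ 447.7 -208.8   42. ] [ 445.  -210.2   42. ]
short head [455.5  25.8  49. ] [458.5  26.   49. ]
rack flange [460.3 -10.5] [132.7  52.4] ang 88.8 px 283.4 228.9
rack flange [507.3 -87.9] [30.5  2.2] ang 89.6 px 305.7 208.4
pads T [469.7 188.5] [24.2 10.9] ang 5.8 px 200.2 216.3
pads T [456.1 228.3] [12.1  5.1] ang 63.4 px 184.1 220.6
pads S [472.3 192.5] [116.8  12.5] ang 43.2 px 189.8 194.5
pads S [459.2 233.2] [102.5   4.4] ang 45.7 px 173.0 192.8
head S [460.8  29.4] [32.  13.1] ang 34.0 px 242.1 225.4
head T [455.1  26.3] [53.4 41.4] ang 89.6 px 259.8 222.6
top (420, 560, 3)
scene (420, 560, 3)
```

View pics/c2.png

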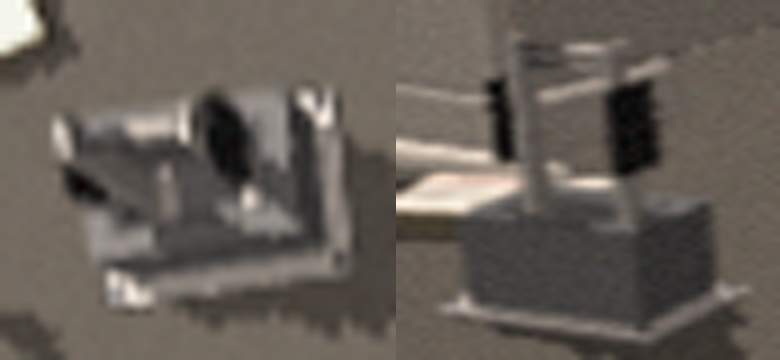

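Crop: the large tongs are in the stand. Pads are at crop left (220,130) and (85,185), with arm tops at (60,130) and (190,100). The flange's bottom edge runs (125,300) to (345,270). I'll get the yaw from these.

Run:
```python
from h import *
T,S=load('top0'),load('scene0')
ft=lambda u,v:(175+u/9-.4,200+v/9-.4); fs=lambda u,v:(160+(u-396)/8-.4,172+v/5.625-.4)
P=lambda n,d,p,z:print(n,onz(d,*p,z).round(1))
for u in [(60,130),(190,100)]: P('armtop T',T,ft(*u),126)
for u in [(515,38),(620,43)]: P('armtop S',S,fs(*u),126)
for u in [(110,297),(350,268),(325,95)]: P('flange T',T,ft(*u),2)
for u in [(447,308),(640,338),(745,290)]: P('flange S',S,fs(*u),2)
for u in [(467,228),(637,250),(712,205)]: P('block top S',S,fs(*u),48)
for u in [(100,262),(300,240),(290,92)]: P('block top T',T,ft(*u),48)
P('padR S',S,fs(635,125),88);P('padL S',S,fs(498,118),88)
P('padR T top/bot',T,ft(210,95),108);P('padR T bot',T,ft(240,180),68)
# rack axis, long heads, holder edges in S crop c1
fc=lambda u,v:(130+u/3.33,170+(v-200)/3.33)
P('long1',S,fc(425,360),79-2);P('long2',S,fc(477,374),77)
for u in [(697,466),(751,497),(693,518),(640,494)]: P('holder S',S,fc(*u),42)
f2=lambda u,v:(145+u/3.33,195+v/3.33)
for u in [(659,76),(722,75),(722,136),(659,136)]: P('holder T',T,f2(*u),42)
```

```text
armtop T [470.1 231.9 126. ]
armtop T [478.4 195.7 126. ]
armtop S [464.4 228.3 126. ]
armtop S [475.7 196.7 126. ]
flange T [439.2 248.2   2. ]
flange T [447.9 173.3   2. ]
flange T [503.  182.8   2. ]
flange S [440.8 248.8   2. ]
flange S [448.1 175.8   2. ]
flange S [504.9 181.7   2. ]
block top S [433.5 227.6  48. ]
block top S [441.7 167.1  48. ]
block top S [493.3 181.9  48. ]
block top T [443.7 239.7  48. ]
block top T [450.  179.7  48. ]
block top T [495.3 184.2  48. ]
padR S [477.9 196.1  88. ]
padL S [462.7 238.   88. ]
padR T top/bot [483.2 194.4 108. ]
padR T bot [465.1 193.9  68. ]
long1 [458.9 -13.9  77. ]
long2 [457.  -54.5  77. ]
holder S [ 475.3 -199.9   42. ]
holder S [ 455.1 -241.    42. ]
holder S [ 414.8 -220.5   42. ]
holder S [ 425.  -183.7   42. ]
holder T [ 471.7 -186.1   42. ]
holder T [ 472.2 -237.4   42. ]
holder T [ 422.2 -235.3   42. ]
holder T [ 422.5 -184.5   42. ]
```

Emit:
send_rows([
  [0.78,[34.7,-32.1,0],[0,0,23]],
  [0.78,[34.7,-32.1,0],[0,0,23]],
  [0.78,[34.7,-32.1,0],[0,0,23]],
  [0.78,[34.7,-32.1,0],[0,0,23]],
  [0.78,[34.7,-32.1,0],[0,0,23]],
  [0.78,[34.7,-32.1,0],[0,0,23]],
  [0.78,[34.7,-32.1,0],[0,0,23]],
  [0.78,[34.7,-32.1,0],[0,0,23]],
  [0.78,[34.7,-32.1,0],[0,0,23]],
  [0.78,[34.7,-32.1,0],[0,0,23]],
  [0.78,[34.7,-32.1,0],[0,0,23]],
  [0.78,[34.7,-32.1,0],[0,0,23]],
], force=25)

```text
time_s: 1.3
tool_pos: [471.6, 214.1, 230.7]
ee_rot: [3.141, -0.002, -2.971]
wrist_force: [0.1, 0.1, 0.7]
gripper_width: 66.7
grip_force: 0.0
```

Emit:
send_rows([
  [0.78,[0,0,-4],[0,0,0]],
  [0.78,[0,0,-8],[0,0,0]],
  [0.78,[0,0,-9.5],[0,0,0]],
  [0.78,[0,0,-9.5],[0,0,0]],
  [0.78,[0,0,-9.5],[0,0,0]],
])

```text
time_s: 1.8
tool_pos: [471.1, 215.6, 136.7]
ee_rot: [3.141, -0.0, -2.967]
wrist_force: [0.8, 0.4, -0.6]
gripper_width: 66.6
grip_force: 0.0
```

Run:
```python
from h import *
T=snap('top','top1');S=snap('scene','scene1')
im=np.hstack([cv2.resize(T['image'][190:250,165:225],(400,400),interpolation=cv2.INTER_CUBIC),cv2.resize(S['image'][140:230,140:230],(400,400),interpolation=cv2.INTER_CUBIC)])
cv2.imwrite('pics/c3.png',im[...,::-1])
```

```text
(no output)
```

View pics/c3.png

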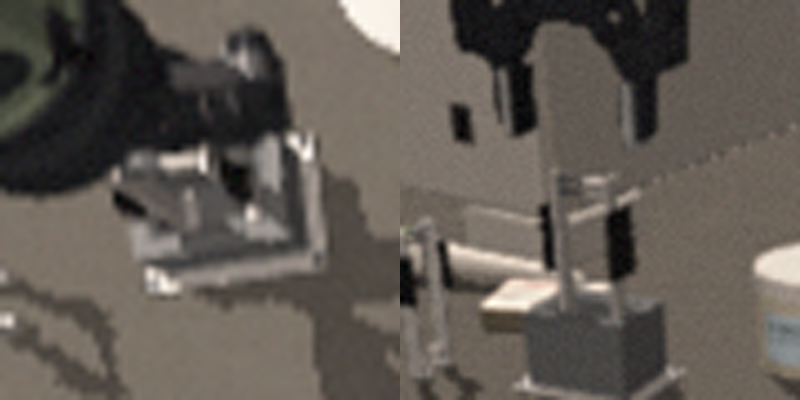

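The picture shows the fingertips (535,130) and (630,140) straddling the arm tops (555,172) and (612,178), centred. I go down and close to a light hold.

Emit:
send_rows([
  [0.78,[0.1,0,-3],[0,0,0]],
  [0.78,[0.1,0,-6],[0,0,0]],
  [0.78,[0.1,0,-6.6],[0,0,0]],
  [0.78,[0.1,0,-6.6],[0,0,0]],
  [0.6,[0.1,0,-6.6],[0,0,0]],
  [0.55,[0.1,0,-6.6],[0,0,0]],
  [0.52,[0.1,0,-6.6],[0,0,0]],
  [0.51,[0.1,0,-6.6],[0,0,0]],
  [0.51,[0.1,0,-6.6],[0,0,0]],
  [0.51,[0.1,0,-6.6],[0,0,0]],
])

```text
time_s: 2.9
tool_pos: [474.3, 215.3, 72.3]
ee_rot: [3.141, 0.004, -2.969]
wrist_force: [-0.7, 0.2, 5.9]
gripper_width: 44.0
grip_force: 8.2
```

Emit:
send_rows([
  [0.51,[0,0,0.5],[0,0,0]],
  [0.51,[0,0,1.5],[0,0,0]],
  [0.51,[0,0,3],[0,0,0]],
  [0.51,[0,0,5],[0,0,0]],
  [0.51,[0,0,7.5],[0,0,0]],
  [0.51,[0,0,10],[0,0,0]],
  [0.51,[0,0,10],[0,0,0]],
  [0.51,[0,0,10],[0,0,0]],
])

```text
time_s: 3.7
tool_pos: [473.0, 214.8, 171.0]
ee_rot: [3.141, 0.002, -2.969]
wrist_force: [-0.4, -0.1, -1.4]
gripper_width: 43.6
grip_force: 5.9
```

Emit:
send_rows([
  [0.51,[-0.4,-4,0],[0,0,0]],
  [0.51,[-0.8,-8,0],[0,0,0]],
  [0.51,[-1.2,-12,0],[0,0,0]],
  [0.51,[-1.5,-16,0],[0,0,0]],
  [0.51,[-1.5,-18.7,0],[0,0,0]],
  [0.51,[-1.5,-18.7,-2],[0,0,0]],
  [0.51,[-1.5,-18.7,-3.8],[0,0,0]],
  [0.51,[-1.5,-18.7,-3.8],[0,0,0]],
  [0.51,[-1.5,-18.7,-3.8],[0,0,0]],
])

```text
time_s: 4.6
tool_pos: [456.7, 27.8, 131.6]
ee_rot: [3.141, -0.002, -2.969]
wrist_force: [-0.4, 0.3, -1.5]
gripper_width: 43.8
grip_force: 5.8
```

Run:
```python
from h import *
print(sensors.read_state()['tool_pos'])
T=snap('top','top2');S=snap('scene','scene2')
im=np.hstack([cv2.resize(T['image'][195:245,245:295],(400,400),interpolation=cv2.INTER_CUBIC),cv2.resize(S['image'][185:255,215:285],(400,400),interpolation=cv2.INTER_CUBIC)])
cv2.imwrite('pics/c4.png',im[...,::-1])
```

```text
[456.72777297  27.80339504 131.59780291]
```

View pics/c4.png

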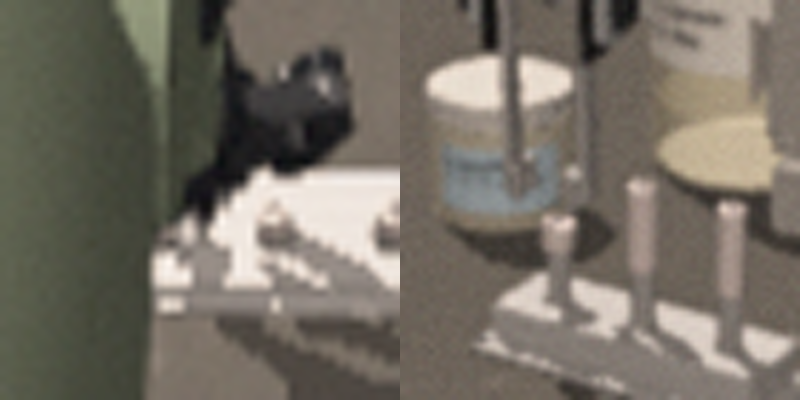

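The picture shows the jaws' lower ends at about (522,198) and (580,205), and the head's top at (560,218) just below right. I'll quantify this by image difference.

Run:
```python
from h import *
S0,S=load('scene0'),load('scene2')
P=np.array([456.7,27.8])
a=0.172; ex=np.array([np.cos(a),np.sin(a)]); ey=np.array([-np.sin(a),np.cos(a)])
df=np.abs(S['image'].astype(int)-S0['image']).sum(2)
for r in range(206,226): print(r,''.join('#' if v>60 else '.' for v in df[r,228:262]),[int(x) for x in S['image'][r,230:252].mean(1)] if r>=219 else '')
for n,z in (('lower end',65.3),('shoulder',77.3)):
  for s in(-1,1):
    for e in (9.75,19): print(n,s,e,[proj(S,[*(P+ey*s*(e-1.2)+ex*k),z]).round(1) for k in(-9.5,9.5)])
print('centre z54',proj(S,[*P,54]).round(1),'dx',proj(S,[P[0]+10,P[1],54]).round(1),'dy',proj(S,[P[0],P[1]+10,54]).round(1))
im=S['image'][215:240,232:256].astype(int)
for r in range(25): print(215+r,im[r].mean(1).astype(int).tolist())
```

```text
206 ......###......................... 
207 ......###......................... 
208 ......###......................... 
209 ......##..........#............... 
210 ......###......................... 
211 ......##.......................... 
212 ......##.#........................ 
213 ........###......#................ 
214 ......#.###.....###............... 
215 ........###....####............... 
216 ......#.####....###............... 
217 ......#####....................... 
218 ......###......................... 
219 .......##........#................ [141, 145, 147, 137, 118, 113, 113, 126, 132, 130, 128, 122, 107, 101, 110, 109, 111, 110, 93, 92, 96, 100]
220 ................###............... [143, 146, 144, 145, 134, 128, 130, 139, 135, 125, 127, 107, 96, 99, 105, 107, 107, 100, 94, 98, 99, 98]
221 ................##................ [141, 140, 145, 145, 138, 135, 134, 136, 132, 121, 107, 104, 101, 100, 106, 96, 78, 74, 84, 93, 96, 99]
222 .................................. [130, 130, 130, 134, 124, 127, 122, 117, 112, 110, 133, 133, 125, 120, 119, 87, 61, 53, 66, 71, 87, 95]
223
[... 3182 characters left out ...]
180, 127, 118, 109, 124, 188, 195, 179, 149, 126, 118, 111, 101, 97, 91, 95]
235 [99, 108, 132, 157, 192, 206, 208, 206, 179, 128, 113, 106, 128, 193, 213, 204, 197, 191, 179, 169, 149, 128, 113, 100]
236 [116, 157, 190, 202, 208, 207, 209, 199, 165, 124, 113, 109, 118, 181, 206, 210, 206, 210, 206, 207, 197, 192, 174, 122]
237 [153, 195, 214, 211, 211, 207, 206, 192, 144, 116, 115, 109, 112, 154, 193, 206, 207, 208, 206, 206, 206, 210, 194, 142]
238 [164, 186, 201, 204, 204, 208, 211, 202, 177, 162, 139, 112, 102, 118, 147, 188, 200, 203, 206, 204, 210, 211, 198, 145]
239 [134, 141, 146, 162, 182, 197, 205, 207, 202, 203, 192, 137, 110, 107, 115, 132, 148, 184, 204, 205, 207, 204, 199, 144]
```

Emit:
send_rows([
  [0.51,[0,-0.17,0],[0,0,0]],
  [0.51,[0,-0.17,-0.5],[0,0,0]],
  [0.51,[0,-0.17,-1.0],[0,0,0]],
  [0.51,[0,-0.17,-1.5],[0,0,0]],
  [0.51,[0,-0.17,-2.0],[0,0,0]],
  [0.51,[0,-0.17,-2.1],[0,0,0]],
  [0.51,[0,-0.17,-2.1],[0,0,0]],
  [0.51,[0,-0.17,-2.1],[0,0,0]],
])

```text
time_s: 5.5
tool_pos: [457.8, 26.0, 111.3]
ee_rot: [-3.142, -0.0, -2.969]
wrist_force: [0.3, -0.2, -1.0]
gripper_width: 43.5
grip_force: 5.8
```

Emit:
send_rows([
  [0.48,[0,0,-0.05],[0,0,0]],
  [0.45,[0,0,-0.05],[0,0,0]],
  [0.43,[0,0,-0.05],[0,0,0]],
  [0.41,[0,0,-0.05],[0,0,0]],
  [0.4,[0,0,-0.05],[0,0,0]],
  [0.39,[0,0,-0.05],[0,0,0]],
  [0.37,[0,0,-0.05],[0,0,0]],
  [0.36,[0,0,-0.05],[0,0,0]],
  [0.36,[0,0,-0.05],[0,0,0]],
  [0.36,[0,0,-0.05],[0,0,0]],
  [0.36,[0,0,-0.05],[0,0,0]],
])

```text
time_s: 6.6
tool_pos: [457.9, 26.0, 110.9]
ee_rot: [3.142, 0.0, -2.969]
wrist_force: [-0.5, -0.2, 3.0]
gripper_width: 36.3
grip_force: 25.0
```

Run:
```python
from h import *
S=snap('scene','scene3')
im=cv2.resize(S['image'][190:250,215:275],(600,600),interpolation=cv2.INTER_CUBIC)
cv2.imwrite('pics/c5.png',im[...,::-1])
print(sensors.read_state()['ft_torque'])
for z in (44,54): print(proj(S,[457.9,26,z]).round(1))
```

```text
[ 0.1604631  -0.0337836   0.00136705]
[242.5 228. ]
[242.4 223.9]
```

View pics/c5.png

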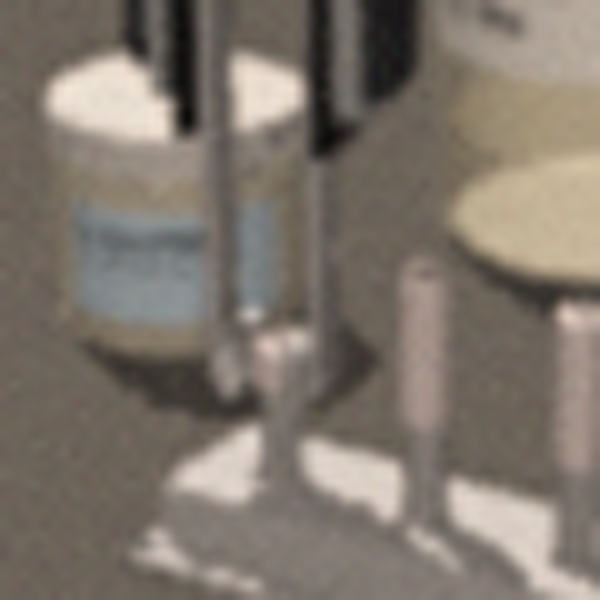

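The picture shows the head at (282,350) standing out in front of the right jaw (320,380). The jaws are about 2 mm too far to +x, so the V is not seated. I open, shift and close again.

Emit:
send_rows([
  [0.45,[0,0,0.05],[0,0,0]],
  [0.5,[0,0,0.1],[0,0,0]],
  [0.5,[-0.1,0,0.1],[0,0,0]],
  [0.5,[-0.25,0,0.1],[0,0,0]],
  [0.5,[-0.25,0,0.1],[0,0,0]],
  [0.45,[-0.25,0,0.1],[0,0,0]],
  [0.42,[-0.25,0,0.1],[0,0,0]],
  [0.4,[-0.25,0,0.1],[0,0,0]],
  [0.38,[-0.25,0,0.1],[0,0,0]],
  [0.36,[-0.25,0,0.1],[0,0,0]],
  [0.36,[-0.25,0,0.1],[0,0,0]],
  [0.36,[-0.25,0,0.1],[0,0,0]],
])

```text
time_s: 7.85
tool_pos: [455.4, 26.0, 111.9]
ee_rot: [-3.142, 0.0, -2.969]
wrist_force: [-0.4, 1.0, 1.8]
gripper_width: 36.6
grip_force: 24.9
```

Run:
```python
from h import *
S=snap('scene','scene4'); s=sensors.read_state(); print(s['ft_torque'],s['wrist_force'])
im=np.hstack([cv2.resize(load('scene3')['image'][210:235,230:255],(400,400),interpolation=cv2.INTER_CUBIC),cv2.resize(S['image'][210:235,230:255],(400,400),interpolation=cv2.INTER_CUBIC)])
cv2.imwrite('pics/c6.png',im[...,::-1])
```

```text
[ 0.09101563  0.06490413 -0.01714489] [0.278884   0.7866591  2.39874166]
```

View pics/c6.png

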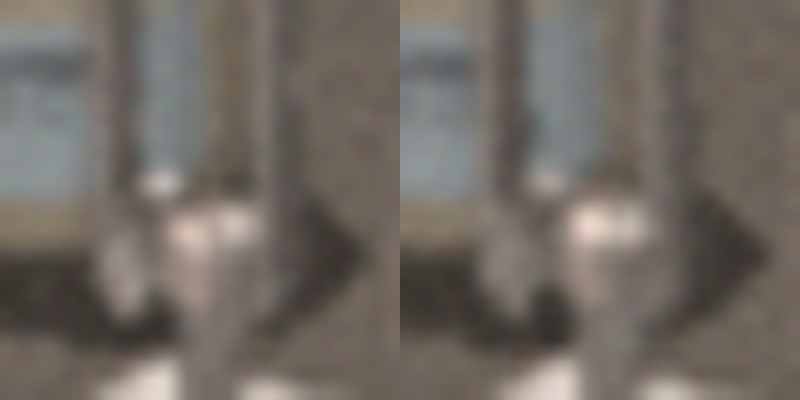

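Emit:
send_rows([
  [0.36,[0.1,0,0.1],[0,0,0]],
  [0.36,[0.1,0,0.3],[0,0,0]],
  [0.36,[0.1,0,0.5],[0,0,0]],
  [0.36,[0.1,0,0.5],[0,0,0]],
])

```text
time_s: 8.3
tool_pos: [456.3, 26.0, 116.9]
ee_rot: [-3.142, 0.0, -2.969]
wrist_force: [0.5, -0.2, -1.9]
gripper_width: 36.4
grip_force: 25.1
```

Emit:
send_rows([
  [0.36,[0,0,0.3],[0,0,0]],
  [0.36,[0,0,0.6],[0,0,0]],
  [0.36,[0,0,0.9],[0,0,0]],
  [0.36,[0,0,1.2],[0,0,0]],
  [0.36,[0,0,1.5],[0,0,0]],
  [0.36,[0,0,1.8],[0,0,0]],
  [0.36,[0,0,2.2],[0,0,0]],
  [0.36,[0,0,2.6],[0,0,0]],
  [0.36,[0,0,3],[0,0,0]],
  [0.36,[0,0,3],[0,0,0]],
])

```text
time_s: 9.3
tool_pos: [456.7, 25.9, 147.4]
ee_rot: [-3.141, 0.001, -2.969]
wrist_force: [-0.4, -0.1, -1.4]
gripper_width: 36.5
grip_force: 25.2
```

Run:
```python
from h import *
S=snap('scene','scene5'); s=sensors.read_state(); print(s['ft_torque'],s['wrist_force'],s['tool_pos'])
im=cv2.resize(S['image'][190:250,215:275],(600,600),interpolation=cv2.INTER_CUBIC)
cv2.imwrite('pics/c7.png',im[...,::-1])
```

```text
[-0.01973154 -0.01639412  0.05690638] [ 0.22608738 -0.34666376 -1.3393495 ] [456.52799337  25.96397751 147.11102919]
```

View pics/c7.png

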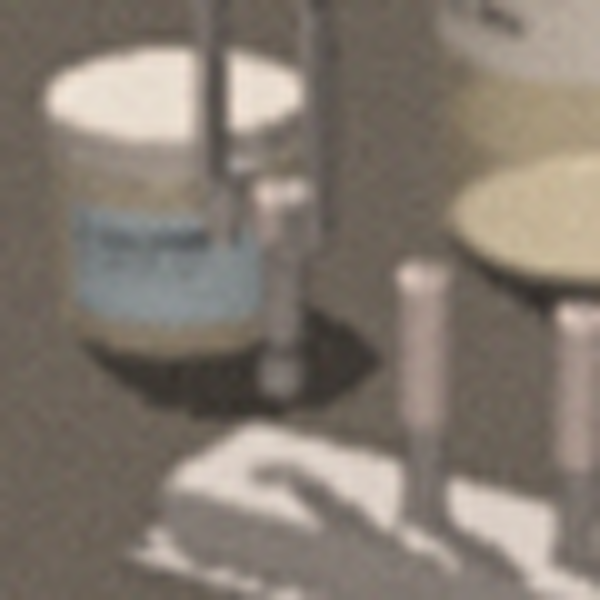

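The picture shows the cartridge hanging upright in the jaws: head at (282,205), foot at (280,388), clear of the rack. Next I measure its axis relative to the TCP.

Run:
```python
from h import *
S=load('scene5'); im=S['image']
for r in range(206,232): print(r,im[r,234:254].mean(1).astype(int).tolist())
for z in (39.2,79.2,89.2): print(z,proj(S,[456.6,26,z]).round(2))
print('foot ray',onz(S,242.55,228.3,39.2).round(1))
# bore in scene0: dark ellipse
I=load('scene0')['image'][253:263,330:348].mean(2).astype(int); print(I)
```

```text
206 [130, 115, 86, 101, 149, 152, 140, 124, 112, 107, 99, 102, 104, 87, 86, 100, 100, 99, 99, 101]
207 [130, 116, 92, 94, 115, 111, 113, 126, 122, 113, 117, 110, 102, 90, 90, 97, 96, 101, 102, 95]
208 [117, 121, 108, 103, 97, 96, 132, 166, 162, 160, 172, 144, 113, 89, 90, 98, 102, 99, 96, 98]
209 [121, 116, 114, 120, 102, 101, 145, 193, 184, 178, 181, 150, 118, 86, 91, 97, 98, 97, 99, 97]
210 [120, 114, 125, 122, 109, 107, 127, 169, 163, 144, 138, 118, 108, 88, 92, 97, 99, 98, 97, 101]
211 [131, 124, 122, 123, 108, 107, 122, 145, 138, 117, 104, 107, 106, 89, 88, 97, 100, 100, 96, 98]
212 [135, 121, 119, 120, 103, 115, 123, 138, 136, 112, 102, 106, 112, 84, 86, 100, 98, 98, 100, 100]
213 [96, 95, 115, 118, 100, 121, 125, 137, 131, 114, 106, 108, 112, 94, 94, 98, 98, 100, 95, 99]
214 [94, 98, 124, 129, 112, 124, 127, 123, 113, 110, 106, 107, 107, 94, 93, 98, 94, 97, 99, 98]
215 [120, 123, 135, 136, 133, 129, 126, 107, 106, 114, 111, 100, 96, 93, 99, 101, 98, 97, 97, 99]
216 [127, 133, 135, 139, 133, 131, 122, 111, 105, 105, 106, 91, 97, 102, 99, 97, 96, 96, 98, 97]
217 [132, 139, 138, 
[... 1504 characters left out ...]
128 125 128 122 124 122]
 [122 125 122 126 124 121 119 120 123 120 125 127 126 122 129 124 128 126]
 [124 122 122 127 125 118 112 109 106 114 115 118 125 127 130 128 128 127]
 [122 129 127 125 124 104  92  87  89  93 106 108 116 129 131 133 128 128]
 [123 124 121 121 124 110  88  78  81  80  82  88 107 120 130 128 129 125]
 [124 125 123 124 125 122 105  94  89  89  84  90 110 124 127 128 126 122]
 [125 127 126 127 123 126 125 118 120 112 120 116 122 127 128 126 130 128]
 [117 123 122 127 129 131 126 126 133 127 127 121 129 127 122 130 125 126]
 [ 90  97 106 119 117 125 129 125 128 126 123 128 127 127 127 123 123 126]
 [ 71  74  78  85  94 106 113 117 127 123 125 125 128 125 130 126 124 128]]
```

Emit:
send_rows([
  [0.36,[0,0,2],[0,0,0]],
  [0.36,[0,0,5],[0,0,0]],
  [0.36,[0,0,6.5],[0,0,0]],
  [0.36,[-0.1,-2,6.5],[0,0,0]],
  [0.36,[-0.3,-5,6.5],[0,0,0]],
  [0.36,[-0.5,-8.5,6.5],[0,0,0]],
  [0.36,[-0.6,-12,6.5],[0,0,0]],
  [0.36,[-0.8,-15.5,6.5],[0,0,0]],
  [0.36,[-0.9,-19,6.5],[0,0,0]],
  [0.36,[-1.0,-22,6.5],[0,0,0]],
  [0.36,[-1.0,-23.6,6.5],[0,0,0]],
  [0.36,[-1.0,-23.6,6.5],[0,0,0]],
])

```text
time_s: 10.55
tool_pos: [446.3, -211.6, 211.5]
ee_rot: [-3.142, 0.0, -2.972]
wrist_force: [0.3, 0.2, -2.2]
gripper_width: 36.6
grip_force: 25.4
```

Emit:
send_rows([
  [0.36,[0,0,-1.5],[0,0,0]],
  [0.36,[0,0,-3],[0,0,0]],
  [0.36,[0,0,-4.5],[0,0,0]],
  [0.36,[0,0,-5.3],[0,0,0]],
  [0.36,[0,0,-5.3],[0,0,0]],
  [0.36,[0,0,-5.3],[0,0,0]],
])

```text
time_s: 11.15
tool_pos: [446.5, -209.5, 159.1]
ee_rot: [3.141, 0.0, -2.968]
wrist_force: [0.4, -0.6, -1.8]
gripper_width: 36.7
grip_force: 25.4
```

Run:
```python
from h import *
S=snap('scene','scene6'); T=snap('top','top6'); s=sensors.read_state(); print(s['wrist_force'],s['tool_pos'])
im=np.hstack([cv2.resize(S['image'][225:285,308:368],(400,400),interpolation=cv2.INTER_CUBIC),cv2.resize(T['image'][200:250,325:375],(400,400),interpolation=cv2.INTER_CUBIC)])
cv2.imwrite('pics/c8.png',im[...,::-1])
I=S['image'].mean(2).astype(int)
for r in range(230,264): print(r,I[r,328:350].tolist())
for z in (47,97,42): print(z,proj(S,[*s['tool_pos'][:2],z]).round(2))
```

```text
[ 0.79053254 -0.1616105  -0.67307274] [ 446.80005945 -210.03898033  159.54732463]
230 [100, 100, 104, 102, 106, 111, 101, 106, 108, 103, 122, 172, 193, 196, 201, 174, 143, 153, 149, 126, 93, 93]
231 [99, 100, 100, 99, 102, 110, 100, 116, 122, 99, 112, 138, 156, 161, 162, 130, 110, 120, 130, 119, 91, 98]
232 [99, 100, 98, 102, 100, 111, 102, 122, 122, 108, 118, 135, 145, 148, 144, 124, 117, 111, 113, 117, 94, 98]
233 [104, 99, 102, 99, 102, 109, 101, 121, 118, 105, 119, 138, 147, 152, 146, 127, 117, 108, 116, 112, 94, 98]
234 [103, 97, 100, 106, 97, 93, 84, 119, 116, 101, 107, 128, 142, 149, 128, 111, 110, 109, 117, 109, 98, 98]
235 [98, 99, 100, 102, 98, 94, 86, 115, 118, 99, 93, 105, 123, 126, 116, 109, 108, 102, 109, 112, 105, 98]
236 [101, 102, 101, 104, 98, 98, 98, 97, 104, 99, 89, 102, 114, 118, 108, 105, 108, 110, 103, 104, 104, 101]
237 [100, 101, 98, 103, 100, 102, 98, 97, 97, 99, 97, 106, 113, 119, 110, 99, 102, 103, 99, 103, 102, 104]
238 [100, 100, 105, 99, 98, 101, 100, 102, 102, 102, 98, 109, 116, 118, 111, 95, 94, 100, 101, 103, 102, 105]
239 [99, 100, 102, 100, 100, 10
[... 2033 characters left out ...]
34, 135, 136]
258 [136, 136, 127, 132, 133, 130, 131, 130, 117, 97, 97, 92, 90, 79, 69, 77, 84, 97, 122, 138, 140, 140]
259 [129, 136, 135, 129, 133, 127, 134, 132, 132, 126, 130, 123, 121, 116, 88, 70, 71, 76, 91, 121, 132, 132]
260 [116, 120, 127, 131, 131, 136, 137, 137, 134, 132, 132, 133, 138, 134, 120, 98, 73, 63, 77, 86, 86, 95]
261 [88, 94, 92, 100, 115, 128, 128, 130, 131, 133, 138, 132, 135, 133, 137, 115, 81, 69, 71, 72, 69, 76]
262 [77, 77, 74, 81, 88, 92, 102, 112, 119, 128, 131, 132, 138, 135, 125, 96, 71, 74, 67, 75, 68, 66]
263 [77, 75, 76, 77, 74, 77, 82, 80, 87, 101, 106, 118, 125, 123, 97, 72, 72, 70, 72, 71, 67, 70]
47 [339.16 254.74]
97 [341.13 231.64]
42 [338.97 256.99]
```

View pics/c8.png

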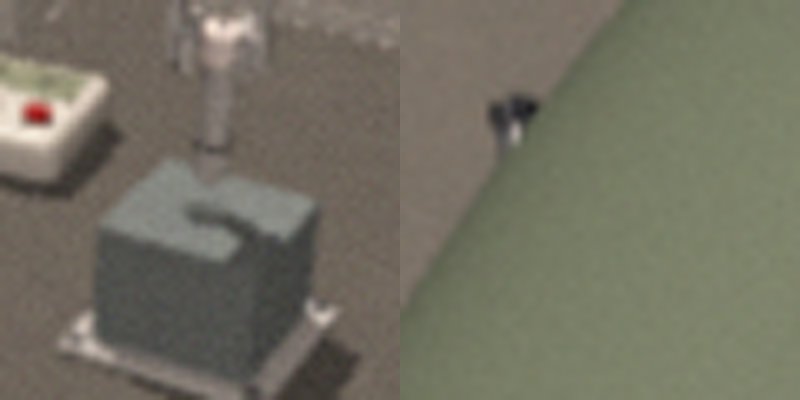

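The picture shows the cartridge upright with its foot at (210,180), just behind and above the bore at (215,215). The projections give the bore at about (447.2, -209), so I shift by 1 mm and lower in small steps.

Emit:
send_rows([
  [0.36,[0.06,0.1,0],[0,0,0]],
  [0.36,[0.06,0.1,-0.3],[0,0,0]],
  [0.36,[0.06,0.1,-0.6],[0,0,0]],
  [0.36,[0.06,0.1,-0.8],[0,0,0]],
  [0.36,[0.06,0.1,-1.0],[0,0,0]],
  [0.36,[0.06,0.1,-1.0],[0,0,0]],
  [0.36,[0.06,0.1,-1.0],[0,0,0]],
])

```text
time_s: 11.95
tool_pos: [447.5, -209.4, 149.5]
ee_rot: [-3.141, 0.001, -2.969]
wrist_force: [-1.5, 0.4, 5.5]
gripper_width: 36.3
grip_force: 25.8
```

Emit:
send_rows([
  [0.36,[0,0,0.2],[0,0,0]],
  [0.36,[-0.15,0,0.2],[0,0,0]],
  [0.36,[-0.15,0,0.1],[0,0,0]],
  [0.36,[-0.15,0,0],[0,0,0]],
  [0.36,[-0.15,0,0],[0,0,0]],
  [0.36,[-0.15,0,0],[0,0,0]],
])

```text
time_s: 12.55
tool_pos: [445.8, -209.3, 149.4]
ee_rot: [-3.141, 0.001, -2.969]
wrist_force: [-0.6, 0.5, 5.7]
gripper_width: 36.7
grip_force: 25.8
```

Run:
```python
from h import *
S=snap('scene','scene7'); s=sensors.read_state(); print(s['wrist_force'],s['ft_torque'],s['tool_pos'])
I=S['image'].astype(int);I0=load('scene0')['image'].astype(int)
for r in range(232,262): print(r,''.join('#' if v>45 else ('+' if v>24 else '.') for v in np.abs(I-I0)[r,328:352].sum(1)),I[r,332:346].mean(1).astype(int).tolist())
for z in (42,82,92): print(z,proj(S,[*s['tool_pos'][:2],z]).round(2))
print(onz(S,338.4,256.8,42))
```

```text
[-0.1246407  -0.18660691  5.33537546] [ 0.1528076   0.12648762 -0.0154311 ] [ 445.81458153 -209.23971027  149.36158373]
232 .....#++.###########.... [100, 117, 108, 97, 100, 123, 155, 187, 178, 162, 146, 138, 161, 155]
233 .+...##+.##########+.+.. [104, 122, 117, 105, 99, 119, 183, 214, 179, 157, 179, 188, 183, 159]
234 ..+..####+#########..... [104, 114, 115, 115, 109, 109, 162, 210, 206, 199, 196, 194, 177, 154]
235 +...+#+##.#########..+.. [105, 110, 105, 115, 114, 102, 132, 170, 181, 180, 155, 140, 142, 140]
236 ...+##.#++#####++#+...+. [115, 113, 98, 109, 107, 108, 125, 147, 154, 156, 134, 108, 109, 114]
237 ...+##.########+..+...+. [113, 108, 99, 110, 108, 114, 134, 143, 150, 150, 123, 106, 103, 103]
238 .+.....++######++++..+.. [103, 95, 99, 109, 109, 107, 133, 149, 152, 145, 120, 109, 107, 108]
239 .++..+##..#####++##..+.+ [97, 98, 108, 116, 98, 94, 112, 133, 143, 137, 117, 111, 107, 107]
240 ...+..##...####++##+.... [99, 100, 113, 110, 97, 94, 97, 116, 124, 121, 110, 110, 109, 113]
241 ......+...+########+++.. [99, 98, 106, 106, 99, 100, 102, 116, 121, 114, 109, 115, 112, 10
[... 1325 characters left out ...]
10, 124, 131, 137, 135, 140]
256 +++......##+....+..+.+.+ [131, 133, 128, 106, 97, 104, 109, 103, 105, 112, 123, 134, 140, 138]
257 .+..+++............+..+. [131, 131, 132, 118, 93, 83, 85, 87, 83, 94, 114, 125, 128, 130]
258 +...+.....+..#####.#++++ [134, 132, 132, 128, 112, 98, 101, 91, 80, 74, 72, 85, 89, 100]
259 +.....++++..#######..... [134, 134, 135, 136, 134, 128, 126, 119, 91, 84, 72, 78, 70, 76]
260 ..+.+....+...+########.+ [131, 135, 134, 131, 134, 135, 135, 134, 119, 111, 84, 70, 70, 71]
261 ....+.+..+..##########+. [118, 123, 126, 133, 132, 135, 136, 130, 102, 84, 75, 72, 68, 71]
42 [338.41 257.1 ]
82 [339.95 238.8 ]
92 [340.35 234.1 ]
[ 446.93624899 -208.79071545   42.        ]
```

Emit:
send_rows([
  [0.36,[0,0,0.25],[0,0,0]],
  [0.36,[-0.25,-0.2,0.25],[0,0,0]],
  [0.36,[-0.25,-0.2,0.1],[0,0,0]],
  [0.36,[-0.25,-0.2,0],[0,0,0]],
  [0.36,[-0.25,-0.2,0],[0,0,0]],
  [0.36,[-0.25,-0.2,0],[0,0,0]],
])

```text
time_s: 13.2
tool_pos: [442.8, -211.0, 148.6]
ee_rot: [3.142, -0.0, -2.969]
wrist_force: [0.1, -0.6, -1.4]
gripper_width: 36.5
grip_force: 25.4
```

Emit:
send_rows([
  [0.36,[0,0,-0.1],[0,0,0]],
  [0.36,[0,0,-0.2],[0,0,0]],
  [0.36,[0,0,-0.2],[0,0,0]],
  [0.36,[0,0,-0.2],[0,0,0]],
])

```text
time_s: 13.6
tool_pos: [442.8, -211.0, 146.7]
ee_rot: [3.142, -0.0, -2.969]
wrist_force: [-0.4, -0.8, -2.3]
gripper_width: 36.5
grip_force: 25.4
```

Emit:
send_rows([
  [0.36,[0,0,-0.1],[0,0,0]],
  [0.36,[0,0,-0.2],[0,0,0]],
  [0.36,[0,0,-0.3],[0,0,0]],
  [0.36,[0,0,-0.3],[0,0,0]],
  [0.36,[0,0,-0.3],[0,0,0]],
])

```text
time_s: 14.1
tool_pos: [442.8, -211.0, 143.7]
ee_rot: [3.142, -0.0, -2.969]
wrist_force: [-0.7, -0.8, -1.8]
gripper_width: 36.5
grip_force: 25.4
```

Run:
```python
from h import *
S=snap('scene','scene8'); s=sensors.read_state(); print(s['wrist_force'],s['ft_torque'],s['tool_pos'])
I=S['image'].astype(int)
for r in range(232,262): print(r,I[r,330:348].mean(1).astype(int).tolist())
```

```text
[ 1.05102633 -0.31877911 -1.86938345] [-0.15878185 -0.01201059  0.03689112] [ 442.79917819 -211.00572925  143.74432827]
232 [98, 98, 107, 114, 105, 93, 100, 105, 100, 100, 99, 100, 95, 101, 100, 104, 112, 118]
233 [104, 99, 105, 116, 107, 100, 125, 118, 102, 97, 99, 100, 96, 98, 97, 100, 122, 122]
234 [102, 97, 103, 109, 102, 114, 154, 155, 115, 99, 103, 101, 100, 99, 117, 113, 113, 116]
235 [102, 98, 102, 119, 107, 99, 120, 121, 124, 142, 136, 127, 133, 141, 179, 153, 123, 112]
236 [105, 99, 110, 134, 114, 102, 97, 107, 157, 203, 177, 169, 201, 194, 190, 161, 123, 109]
237 [100, 97, 107, 115, 120, 115, 100, 105, 162, 215, 199, 189, 215, 205, 188, 162, 127, 106]
238 [97, 104, 97, 103, 102, 106, 103, 105, 149, 193, 203, 201, 193, 180, 177, 161, 124, 102]
239 [101, 103, 107, 107, 98, 112, 106, 106, 128, 154, 172, 168, 142, 124, 135, 126, 117, 98]
240 [95, 101, 118, 108, 97, 112, 112, 108, 123, 141, 150, 147, 119, 108, 106, 99, 112, 94]
241 [94, 108, 115, 109, 101, 118, 109, 112, 128, 144, 152, 145, 119, 107, 107, 107, 109, 94]
242 [103, 102, 97, 92, 101, 112, 100, 103, 121, 143, 149, 1
[... 1059 characters left out ...]
3, 135, 115, 82, 92, 109, 108, 94, 124, 137, 135, 138, 137, 138]
255 [131, 134, 135, 133, 131, 121, 108, 89, 89, 89, 81, 85, 121, 139, 138, 137, 137, 137]
256 [133, 132, 134, 131, 126, 108, 97, 100, 109, 111, 105, 96, 124, 136, 142, 135, 137, 137]
257 [135, 132, 129, 131, 134, 118, 108, 107, 115, 122, 110, 103, 112, 121, 132, 137, 137, 141]
258 [132, 133, 131, 132, 128, 131, 122, 115, 121, 122, 104, 80, 79, 83, 101, 123, 135, 139]
259 [133, 135, 131, 131, 132, 138, 133, 131, 134, 128, 100, 87, 74, 71, 73, 92, 121, 131]
260 [130, 129, 127, 133, 133, 129, 131, 136, 139, 130, 121, 111, 85, 67, 66, 76, 85, 101]
261 [97, 102, 113, 129, 128, 137, 135, 137, 137, 128, 98, 86, 71, 71, 70, 66, 70, 75]
```

Emit:
send_rows([
  [0.36,[0,0,-0.1],[0,0,0]],
  [0.36,[0,0,-0.2],[0,0,0]],
  [0.36,[0,0,-0.3],[0,0,0]],
  [0.36,[0,0,-0.4],[0,0,0]],
  [0.36,[0,0,-0.4],[0,0,0]],
])

```text
time_s: 14.65
tool_pos: [442.8, -211.0, 139.6]
ee_rot: [3.142, -0.0, -2.969]
wrist_force: [0.7, -0.2, -2.4]
gripper_width: 36.7
grip_force: 25.4
```

Emit:
send_rows([
  [0.36,[0,0,-0.1],[0,0,0]],
  [0.36,[0,0,-0.2],[0,0,0]],
  [0.36,[0,0,-0.3],[0,0,0]],
  [0.36,[0,0,-0.4],[0,0,0]],
  [0.36,[0,0,-0.4],[0,0,0]],
])

```text
time_s: 15.15
tool_pos: [443.5, -211.3, 136.5]
ee_rot: [-3.141, 0.001, -2.969]
wrist_force: [0.5, 0.6, 4.1]
gripper_width: 36.4
grip_force: 25.8
```

Emit:
send_rows([
  [0.36,[0,0,-0.05],[0,0,0]],
  [0.36,[0,0,-0.1],[0,0,0]],
  [0.36,[0,0,-0.15],[0,0,0]],
  [0.36,[0,0,-0.2],[0,0,0]],
  [0.36,[0,0,-0.2],[0,0,0]],
])

```text
time_s: 15.65
tool_pos: [443.5, -211.3, 134.5]
ee_rot: [-3.141, 0.001, -2.969]
wrist_force: [-0.6, -0.3, 5.0]
gripper_width: 36.3
grip_force: 25.8
```

Emit:
send_rows([
  [0.36,[0,0,-0.05],[0,0,0]],
  [0.36,[0,0,-0.1],[0,0,0]],
  [0.36,[0,0,-0.15],[0,0,0]],
  [0.36,[0,0,-0.2],[0,0,0]],
  [0.36,[0,0,-0.2],[0,0,0]],
])

```text
time_s: 16.15
tool_pos: [443.5, -211.3, 132.5]
ee_rot: [-3.141, 0.001, -2.969]
wrist_force: [0.1, -0.4, 5.0]
gripper_width: 36.7
grip_force: 25.8
```

Emit:
send_rows([
  [0.36,[0,0,-0.05],[0,0,0]],
  [0.36,[0,0,-0.1],[0,0,0]],
  [0.36,[0,0,-0.1],[0,0,0]],
  [0.36,[0,0,-0.1],[0,0,0]],
])

```text
time_s: 16.55
tool_pos: [444.1, -211.6, 132.2]
ee_rot: [-3.14, 0.003, -2.969]
wrist_force: [-0.8, 0.6, 9.1]
gripper_width: 36.9
grip_force: 26.0
```

Emit:
send_rows([
  [0.36,[0,0,-0.02],[0,0,0]],
  [0.36,[0,0,-0.04],[0,0,0]],
  [0.36,[0,0,-0.04],[0,0,0]],
  [0.36,[0,0,-0.04],[0,0,0]],
])

```text
time_s: 16.95
tool_pos: [444.4, -211.7, 132.1]
ee_rot: [-3.139, 0.003, -2.969]
wrist_force: [-0.2, 1.1, 11.0]
gripper_width: 36.6
grip_force: 26.2
```

Emit:
send_rows([
  [0.36,[0,0,0.05],[0,0,0]],
  [0.36,[0,0,0.1],[0,0,0]],
  [0.36,[0,0,0.13],[0,0,0]],
  [0.39,[0,0,0.13],[0,0,0]],
  [0.42,[0,0,0.13],[0,0,0]],
  [0.45,[0,0,0.13],[0,0,0]],
  [0.48,[0,0,0.13],[0,0,0]],
  [0.5,[0,0,0.13],[0,0,0]],
  [0.51,[0,0,0.13],[0,0,0]],
  [0.51,[0,0,0.13],[0,0,0]],
])

```text
time_s: 17.95
tool_pos: [442.6, -210.9, 131.4]
ee_rot: [3.141, -0.0, -2.969]
wrist_force: [-0.5, -0.1, -1.1]
gripper_width: 43.6
grip_force: 5.8
```

Emit:
send_rows([
  [0.51,[0,0,0.1],[0,0,0]],
  [0.51,[0,0,0.3],[0,0,0]],
  [0.51,[0,0,0.6],[0,0,0]],
  [0.51,[0,0,1.0],[0,0,0]],
  [0.51,[0,0,1.5],[0,0,0]],
  [0.51,[0,0,2.5],[0,0,0]],
  [0.51,[0,0,4],[0,0,0]],
  [0.51,[0,0,6],[0,0,0]],
  [0.51,[0,0,6],[0,0,0]],
])

```text
time_s: 18.85
tool_pos: [444.6, -212.1, 194.6]
ee_rot: [-3.138, 0.004, -2.969]
wrist_force: [0.4, 0.6, -1.5]
gripper_width: 43.6
grip_force: 5.8
```

Run:
```python
from h import *
S=snap('scene','scene9'); s=sensors.read_state(); print(s['wrist_force'],s['tool_pos'])
I=S['image'].astype(int)
for r in range(232,264): print(r,I[r,330:352].mean(1).astype(int).tolist())
for z in (42,64.4,74.4): print(z,proj(S,[447.2,-208.9,z]).round(1))
# tongs tilt check: jaws columns
for r in range(205,232): print(r,I[r,325:358].mean(1).astype(int).tolist())
for z in (125.5,137):print(proj(S,[*s['tool_pos'][:2],z]).round(1))
```

```text
[-1.12392498 -0.43945019 -1.19154781] [ 443.88870321 -211.71221298  193.15378977]
232 [104, 98, 101, 101, 100, 94, 99, 100, 102, 103, 97, 102, 101, 96, 97, 100, 98, 97, 103, 103, 102, 99]
233 [97, 102, 93, 100, 99, 99, 98, 98, 97, 95, 99, 97, 97, 98, 99, 101, 99, 102, 100, 101, 96, 102]
234 [101, 98, 101, 102, 102, 100, 100, 98, 99, 100, 98, 101, 100, 103, 100, 100, 104, 101, 102, 101, 100, 101]
235 [96, 104, 99, 103, 99, 102, 99, 99, 99, 100, 103, 100, 99, 100, 98, 105, 102, 94, 98, 97, 100, 101]
236 [98, 101, 100, 101, 101, 101, 97, 98, 103, 97, 106, 98, 100, 104, 104, 102, 105, 102, 105, 102, 100, 100]
237 [102, 102, 96, 102, 101, 101, 99, 96, 100, 100, 103, 103, 99, 100, 100, 100, 97, 105, 100, 103, 100, 103]
238 [99, 99, 101, 101, 99, 97, 104, 98, 99, 102, 99, 97, 101, 102, 100, 105, 97, 104, 102, 107, 106, 104]
239 [98, 101, 97, 101, 101, 96, 96, 97, 99, 100, 101, 101, 95, 99, 95, 101, 101, 103, 100, 97, 99, 104]
240 [95, 100, 98, 98, 98, 96, 100, 114, 134, 134, 129, 136, 121, 108, 97, 95, 98, 99, 103, 99, 99, 100]
241 [99, 103, 100, 98, 97, 98, 114, 171, 209, 190, 161, 180, 18
[... 6319 characters left out ...]
121, 124, 118, 115, 120, 123, 119, 117, 118, 125]
228 [100, 98, 100, 98, 98, 98, 101, 101, 97, 100, 102, 96, 99, 99, 92, 101, 98, 99, 97, 101, 97, 99, 98, 100, 107, 100, 106, 120, 130, 115, 111, 111, 120]
229 [97, 98, 97, 100, 99, 95, 100, 100, 94, 102, 99, 98, 95, 99, 98, 98, 100, 100, 100, 97, 98, 98, 99, 101, 101, 100, 100, 108, 110, 99, 107, 111, 117]
230 [101, 101, 102, 98, 97, 100, 98, 98, 101, 98, 97, 103, 99, 101, 98, 100, 101, 100, 101, 102, 96, 96, 97, 102, 98, 102, 101, 99, 101, 103, 101, 100, 105]
231 [96, 103, 102, 98, 96, 102, 99, 99, 98, 101, 100, 104, 103, 102, 100, 100, 99, 99, 100, 101, 103, 98, 99, 98, 97, 101, 101, 102, 102, 102, 100, 100, 103]
[342.6 218.6]
[343.1 213. ]
```

Emit:
send_rows([
  [0.51,[0.2,3,0],[0,0,0]],
  [0.51,[0.5,7,0],[0,0,0]],
  [0.51,[0.8,11,0],[0,0,0]],
  [0.51,[1.1,15,0],[0,0,0]],
  [0.51,[1.4,19,0],[0,0,0]],
  [0.51,[1.7,23,0],[0,0,0]],
  [0.51,[2,27,0],[0,0,0]],
  [0.51,[2.3,31,0],[0,0,0]],
  [0.51,[2.6,35,0],[0,0,0]],
  [0.51,[2.8,38.5,0],[0,0,0]],
  [0.51,[2.95,41.3,0],[0,0,0]],
  [0.51,[2.99,42.57,0],[0,0,0]],
])

```text
time_s: 20.1
tool_pos: [472.1, 216.8, 190.7]
ee_rot: [3.141, -0.001, -2.966]
wrist_force: [-1.0, -1.0, -2.1]
gripper_width: 43.3
grip_force: 5.8
```

Emit:
send_rows([
  [0.51,[0,0,-1],[0,0,0]],
  [0.51,[0,0,-3],[0,0,0]],
  [0.51,[0,0,-5],[0,0,0]],
  [0.51,[0,0,-6.5],[0,0,0]],
  [0.51,[0,0,-6.5],[0,0,0]],
  [0.51,[0,0,-6.5],[0,0,0]],
])

```text
time_s: 20.7
tool_pos: [472.3, 213.5, 126.2]
ee_rot: [-3.141, -0.002, -2.97]
wrist_force: [0.2, -0.0, -0.8]
gripper_width: 43.8
grip_force: 5.8
```

Run:
```python
from h import *
S=snap('scene','scene10'); s=sensors.read_state(); print(s['wrist_force'],s['tool_pos'])
I=S['image'].astype(int);I0=load('scene0')['image'].astype(int)
for r in range(180,216): print(r,''.join('#' if v>45 else ('+' if v>24 else '.') for v in np.abs(I-I0)[r,162:206].sum(1)),I[r,168:200].mean(1).astype(int).tolist())
x,y=472,215;a=.14;ex=np.array([np.cos(a),np.sin(a)]);ey=np.array([-np.sin(a),np.cos(a)])
for e in(-17.5,17.5): print([proj(S,[*(np.array([x,y])+ey*e+ex*k),s['tool_pos'][2]-66.3]).round(1) for k in(-9.5,9.5)])
```

```text
[ 0.65108376 -0.46235793 -0.93709224] [472.94724398 213.83038689 126.87306623]
180 +........###+#####.##########..+...+...+.... [115, 119, 114, 65, 37, 68, 109, 93, 84, 88, 88, 89, 88, 95, 88, 90, 86, 47, 12, 23, 29, 38, 55, 83, 89, 92, 81, 86, 88, 112, 104, 96]
181 ....+..+..+.#+##+#.#########+........+...... [119, 118, 115, 104, 89, 96, 118, 96, 86, 89, 89, 94, 87, 90, 87, 92, 83, 44, 13, 18, 36, 53, 72, 81, 93, 88, 76, 86, 96, 104, 101, 96]
182 ..+.....+++..++#+++...+###..+...........+... [115, 114, 121, 118, 102, 101, 114, 97, 81, 84, 86, 90, 89, 90, 93, 93, 81, 69, 50, 54, 71, 77, 84, 93, 120, 113, 92, 96, 94, 99, 97, 99]
183 .+...+.......+#####.###.....+.+..+..+....... [114, 118, 119, 117, 103, 99, 113, 102, 86, 84, 84, 93, 87, 88, 91, 87, 93, 98, 94, 81, 78, 90, 108, 134, 150, 137, 109, 100, 99, 96, 100, 95]
184 ...........+.+++++..+#+...+..........+...... [114, 115, 115, 114, 107, 101, 106, 98, 85, 85, 90, 89, 88, 87, 86, 83, 95, 104, 112, 89, 100, 136, 146, 148, 132, 124, 103, 97, 94, 99, 97, 100]
185 .+.....+..##.#......+.......++...+.......... [116, 118, 117, 116, 111, 100
[... 5271 characters left out ...]
 63, 65, 68, 72, 93, 76, 69, 69, 62, 53, 53, 48, 49, 49, 50, 46, 60, 75]
213 .+..............+...+..................+.+.. [69, 67, 71, 67, 71, 73, 70, 68, 66, 69, 73, 71, 70, 67, 70, 65, 69, 69, 78, 79, 84, 75, 63, 48, 50, 53, 49, 50, 54, 50, 55, 75]
214 ........+.......+.+..+...+.+......+......... [63, 70, 70, 64, 67, 66, 66, 70, 68, 69, 73, 65, 71, 69, 68, 71, 65, 73, 67, 71, 67, 70, 54, 53, 51, 50, 49, 53, 53, 47, 50, 69]
215 ...+...........+............................ [74, 66, 63, 67, 68, 66, 66, 68, 64, 72, 68, 70, 70, 69, 68, 66, 72, 70, 72, 72, 67, 64, 50, 50, 51, 50, 55, 50, 53, 52, 52, 67]
[array([186.7, 205.8]), array([191. , 203.3])]
[array([174.7, 203.7]), array([179.2, 201.3])]
```

Emit:
send_rows([
  [0.51,[0,0,-0.5],[0,0,0]],
  [0.51,[0,0,-1],[0,0,0]],
  [0.51,[0,0,-1.4],[0,0,0]],
  [0.51,[0,0,-1.7],[0,0,0]],
  [0.51,[0,0,-2.0],[0,0,0]],
  [0.51,[0,0,-2.0],[0,0,0]],
])

```text
time_s: 21.35
tool_pos: [472.4, 214.7, 106.2]
ee_rot: [-3.142, -0.001, -2.969]
wrist_force: [0.3, -0.1, -1.2]
gripper_width: 43.6
grip_force: 5.8
```

Ends are at about 40 mm, below the stand's top, with no contact. It's entering the pocket.

Emit:
send_rows([
  [0.51,[0,0,-0.5],[0,0,0]],
  [0.51,[0,0,-1],[0,0,0]],
  [0.51,[0,0,-1.5],[0,0,0]],
  [0.51,[0,0,-2],[0,0,0]],
  [0.51,[0,0,-2.5],[0,0,0]],
  [0.51,[0,0,-2.9],[0,0,0]],
  [0.51,[0,0,-2.9],[0,0,0]],
  [0.51,[0,0,-2.9],[0,0,0]],
])

```text
time_s: 22.15
tool_pos: [472.7, 214.7, 77.6]
ee_rot: [-3.142, -0.0, -2.969]
wrist_force: [0.1, -0.6, -0.9]
gripper_width: 43.4
grip_force: 5.8
```

Emit:
send_rows([
  [0.51,[0,0,-0.2],[0,0,0]],
  [0.51,[0,0,-0.4],[0,0,0]],
  [0.51,[0,0,-0.55],[0,0,0]],
  [0.51,[0,0,-0.65],[0,0,0]],
  [0.51,[0,0,-0.65],[0,0,0]],
  [0.51,[0,0,-0.65],[0,0,0]],
])

```text
time_s: 22.75
tool_pos: [473.9, 214.9, 72.1]
ee_rot: [3.142, 0.003, -2.969]
wrist_force: [-0.2, -0.2, 5.4]
gripper_width: 43.6
grip_force: 6.1
```

Floor contact is at the same height as at the pick. Release and retreat.

Emit:
send_rows([
  [0.51,[0,0,0.1],[0,0,0]],
  [0.53,[0,0,0.1],[0,0,0]],
  [0.56,[0,0,0.1],[0,0,0]],
  [0.6,[0,0,0.1],[0,0,0]],
  [0.7,[0,0,0.1],[0,0,0]],
  [0.8,[0,0,0.1],[0,0,0]],
  [0.8,[0,0,0.1],[0,0,0]],
  [0.8,[0,0,0.1],[0,0,0]],
])

```text
time_s: 23.55
tool_pos: [472.7, 214.7, 72.2]
ee_rot: [-3.142, 0.0, -2.969]
wrist_force: [-0.3, -0.0, -0.5]
gripper_width: 68.2
grip_force: 0.0
```

Emit:
send_rows([
  [0.8,[0,0,1],[0,0,0]],
  [0.8,[0,0,3],[0,0,0]],
  [0.8,[0,0,6],[0,0,0]],
  [0.8,[0,0,9],[0,0,0]],
  [0.8,[0,0,13],[0,0,0]],
  [0.8,[0,0,17],[0,0,0]],
  [0.8,[0,0,17],[0,0,0]],
  [0.8,[0,0,17],[0,0,0]],
])

```text
time_s: 24.35
tool_pos: [473.4, 214.9, 243.8]
ee_rot: [3.141, 0.003, -2.969]
wrist_force: [-0.2, 0.3, 0.5]
gripper_width: 68.3
grip_force: 0.0
```

Run:
```python
from h import *
S=snap('scene','scene11'); s=sensors.read_state(); print(s['time_s'],s['wrist_force'],s['tool_pos'])
I=S['image'].astype(int);I0=load('scene0')['image'].astype(int)
for r in range(172,240): print(r,''.join('#' if v>60 else '.' for v in np.abs(I-I0)[r,160:210].sum(1)))
A=load('scene9')['image'].astype(int); print('cart diff',[int((np.abs(I-A)[238:264,325:355].sum(2)>60).sum())],'longs diff',int((np.abs(I-I0)[210:250,250:290].sum(2)>60).sum()))
```

```text
24.4 [-0.50128793 -0.40680418 -0.58986945] [472.55292498 214.64263126 242.40147325]
172 ..................................................
173 ..................................................
174 ..................................................
175 ..................................................
176 ..................................................
177 ..................................................
178 ..................................................
179 ..................................................
180 .................#..##............................
181 ...............#.....#............................
182 ..................................................
183 ..................................................
184 ..................................................
185 ..................................................
186 .............#....................................
187 ..................................................
188 ..................................................
189 ...........##.#..#................................
190 .............##..#....
[... 2050 characters left out ...]
.............
228 ..................................................
229 ..................................................
230 ..................................................
231 ..................................................
232 ..................................................
233 ..........................................#.......
234 ..................................................
235 ..........................#....#..................
236 ..................................................
237 ...........................................#......
238 ..................................................
239 ..................................................
cart diff [0] longs diff 0
```

The tongs stand almost exactly as at the start, the cartridge is unchanged in the holder, and the long cartridges haven't moved. Handing in.

```bash
python3 -c "
from station import env
print(env.finish_job())"
```

```text
the job is handed in; nothing more can be done
None
```

I handed the job in, but the hand-in returned no verdict: I pressed the short cartridge into the holder until it met the hard stop (about 13 N), stood the tongs back in their stand, and saw no change in the long cartridges in the final picture (the tub, timer and bottle weren't checked).

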